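# Ready the spool change: sleeve on the post, sprung dry-box lid held just short of balance

### The job

Get the filament change ready, leaving everything else on the table where it is: slip the orange hub sleeve over the upright post of the spool stand until it sits fully down on the base, and let go of it. Then take the dry box's sprung lid by its handle bar and raise it a little past its balance point, without letting it fly open or slam. Ease it back to about ten degrees below the balance point and finish there, still holding the lid steady in the fingers: it would fall shut if let go.

Things in the scene. Friction and masses are not known exactly. Their poses are not given: they have to be found in the camera images.
- sleeve: Hub sleeve: orange plastic ring, outer diameter 48 mm, bore 30 mm, 40 mm tall, about 50 g, loose, standing on the table on the robot's side of the spool stand, in a row with the bearing and the cap (order varies). Origin: centre of its underside; z is the bore axis, up.
- stand: Spool stand, fixed, left or right of the dry box: grey round base 150 mm in diameter and 12 mm thick, with an upright steel post of 26 mm diameter at its centre, its top 62 mm above the table (50 mm above the base), chamfered 3 mm. Origin: centre of its underside, on the table.
- post_top (a point): Centre of the top of the stand's post, 62 mm above the table.
- seat (a point): Point on the post's axis on the upper face of the base, 12 mm above the table; the sleeve's underside centre comes here when it is fully home.
- drybox: Filament dry box, fixed: grey open tub 200 x 200 x 80 mm (a black display on its front, a filament spool inside) with a clear, blue-framed lid. Origin: centre of its underside, on the table; x points from its front (the handle side, towards the robot) to the hinge side, z up; it is turned up to 0.25 rad about z.
- lid (a joint): Opening angle of the dry box's lid, rad: 0 closed (as at the start), stop at 1.9; hinged along the box's y at the far rim. 0.8 kg, spring assisted: below its balance point at 1.20 rad (69 degrees) it falls shut, above it the spring drives it open. About 1.1 N at the bar lifts the closed lid, a few tenths of a newton near balance. Hardly any friction: it stays nowhere by itself.
- lid_handle (a point): Middle of the lid's black round handle bar, 10 mm thick, 120 mm long, parallel to the hinge, on two arms at its ends. Lid closed: 35 mm in front of the lid, 25 mm above its top, 113 mm above the table. Moves on an arc about the hinge line: 235 mm from it along the lid and 33 mm out of plane on the lid's outer side. Pinch it from above, closing along the box's x; it turns between the pads.
- lid_hinge (a point): Middle of the lid's hinge line, at the far rim of the dry box, 80 mm above the table.
- bearing: Bystander: steel ball bearing, 34 mm outer diameter, 14 mm tall, in the row with the sleeve. Origin: centre of underside.
- cap: Bystander: green printed cap, 42 mm in diameter, 26 mm tall, in the row with the sleeve. Origin: centre of underside.
- gluestick: Bystander: white glue stick standing between the dry box and the stand, 26 mm in diameter, 85 mm tall. Origin: centre of underside.
- spool: Bystander: spool of blue filament lying flat at the left, 200 mm in diameter, 62 mm tall. Origin: centre of underside.
- bottle: Bystander: bottle at the right, 64 mm in diameter, 170 mm tall. Origin: centre of underside.
- scraper: Bystander: print scraper lying at the left, beyond the blue spool.
- driver: Bystander: screwdriver lying at the back.
- tray: Bystander: blue parts tray 160 x 110 x 35 mm, front right. Origin: centre of underside.
Things that resemble listed ones, but are neither listed nor needed, are in the scene too. There is more than one size of the sleeve; the job needs the largest.

How it is judged (in metres and radians):
On the way, in this order (a step that is already met when the one before it is completed fails the run):
1. the sleeve sits fully down on the stand's base around the post, released, with the lid still shut (horizontal distance between sleeve and seat below 0.004 m and z of sleeve in the frame of seat below 0.004 m and angle between sleeve's own z axis and vertical below 0.06 rad and contact force between the fingers and sleeve below 0.1 N and value of joint lid below 0.3 rad), for 0.2 s.
2. the lid has been raised past its balance point (above 1.23 rad) and is in the fingers (value of joint lid above 1.23 rad and contact force between the fingers and drybox above 0.05 N), for 0.1 s.
At the end, for the whole second after the job is handed in: The fingers hold the lid still (under 0.08 rad/s) at 0.90 to 1.16 rad, 2 to 17 degrees below its balance point at 1.20, with at least 0.08 N between fingers and lid; the sleeve is released, upright and fully down on the stand's base, within 4 mm in height and 4 mm of the post's axis (horizontal distance between sleeve and seat below 0.004 m and z of sleeve in the frame of seat below 0.004 m and angle between sleeve's own z axis and vertical below 0.06 rad and contact force between the fingers and sleeve below 0.1 N and value of joint lid between 0.9 and 1.16 rad and velocity of joint lid between -0.08 and 0.08 rad/s and contact force between the fingers and drybox above 0.08 N); the arm keeps its last pose, push and grip.
It fails at once if the lid flies open (beyond 1.6 rad) (value of joint lid above 1.6 rad).
It fails at once if the lid slams (swings faster than 2.5 rad/s) (velocity of joint lid above 2.5 rad/s or velocity of joint lid below -2.5 rad/s).
It fails at once if a bystander is moved by more than 25 mm (distance of any of bearing, cap, gluestick, spool, bottle, scraper, driver, tray from where it was at the start of the episode above 0.025 m).
It also fails if it takes over 64 s, if anything falls off the work surface, if the arm or the gripper's body presses on something with over 40 N, if the wrist force passes 120 N, or if a joint passes its speed limit or range.

### The arm

A 7-joint arm with a two-finger parallel gripper is mounted at the origin on the work surface. World frame = base frame: x ahead of the robot, y to its left, z up, the work surface at z = 0. Lengths are in mm, angles in rad, forces in N, time in s.
With the tool pointing down it reaches from about 400 to 875 mm from the base axis. Payload 19.3 kg.
Tool frame: the origin (TCP) lies at the very end of the fingers, on their centre line; the grasp point (between the pads) lies 19 mm behind it (grip_point_offset is the z of the grasp point in the tool frame, in mm); z points along the fingers, y is the line along which they close (so a half turn about z gives the same grasp; the last joint's range is limited). The gripper opens to 85 mm and grips with 20 to 120 N. Pads are 22 mm wide; open, the fingers measure 114 mm over their backs; the gripper's body (76 mm by 85 mm) begins 54 mm behind the grasp point. The pads swing forward as they close: fully open they stand 13 mm farther back than shut.
Start: joints at [1.255, 0.521, -0.036, 1.599, 0.021, 1.021, -0.113], TCP at [152.055, -606.213, 231.291] pointing down, gripper open.
Joint ranges: [-2.91, 2.91], [-0.3, 2.13], [-1.5, 1.42], [0.17, 2.43], [-1.26, 4.41], [0.16, 1.93], [-2.52, 2.52]. Speed limits (rad/s): [1.89, 1.89, 2.39, 2.39, 3.01, 3.01, 3.01].

### API

Orientations are given as a 3x3 rotation matrix whose columns are the frame's x, y, z axes.
In Python, from workcell import movep, movel, goto_joints, open_gripper, clamp, wait, inverse_kinematics, read_state, camera, PlanningError, finish_job, grip_point_offset gives the robot as it stands. Calls block until the motion is done:
- movep(position, orientation): joint-space move of the TCP to a pose.
- movel(position, frame=None, max_speed=150, guard=None): straight line of the TCP; frame=None keeps the orientation; max_speed is the mean speed in mm/s. With guard (N) it stops when the force on the tool has changed by that much, and returns True; else False.
- goto_joints(angles): joint-space move.
- open_gripper() and clamp(): open the fingers fully, or close them until they stop; the grip force is fixed at half the most.
- wait(seconds).
- inverse_kinematics(position, orientation): joint angles nearest the present ones, or None.
- read_state(): the state.
- camera(name): name is "scene" or "top"; returns a dict with "image" (420x560x3 uint8, blue, green, red), "range_z" (420x560 float32, mm along the optical axis (not along the pixel's ray), 0 where there is no reading), "fx", "fy", "cx", "cy" (pixels), "dist_coeffs" ([k1, k2, p1, p2, k3] as OpenCV has them; the pictures are not rectified), "cam_to_world" (4x4, takes a point from camera to world coordinates). Camera axes: x right, y up, looking along -z (the intrinsics and any distortion apply to the point x, -y, -z); pixel columns grow to the right and rows downward; lengths in mm; the calibration is good to about 2 mm. A picture is of the moment at which its call begins.
A pose or a line that the arm cannot do raises PlanningError and nothing moves.
- finish_job(): hands the job in; it is judged then, once.
The state is a dict: "time": time; "qpos": joint angles; "qvel": joint speeds; "joint_efforts": joint torques, N m; "eef_pos": TCP position; "tool_rot": TCP orientation; "ft_force": force on the tool from outside, world axes, zero at the start; "torque": the same for the moment, N m; "finger_gap": finger opening in mm; "gripper_force": force on a finger pad.
Only numpy, scipy, OpenCV 4.12 (cv2) and the standard library are available. Lean on these libraries where they do the work, as an engineer would, in place of code of your own. Each camera call takes 0.05 s, during which the arm holds its last target. There are 200 camera calls.

## Working session

There is one attempt and no reset: what is moved stays moved. The work goes in short steps, each a Python script; the robot and the scene stay as the last script left them, time stands still between calls to the robot, and variables do not carry over. Pictures are saved under pics/ and viewed, at most 10 in all, crops included, and the job is handed in when it is done.

```bash
mkdir -p pics; ls
cat > h.py <<'E'
import numpy as np, cv2
from workcell import *
def shot(n,f=None):
    c=camera(n)
    if f: cv2.imwrite('pics/'+f,c['image'])
    return c
def rays(c,uv):
    K=np.array([[c['fx'],0,c['cx']],[0,c['fy'],c['cy']],[0,0,1]])
    p=cv2.undistortPoints(np.array(uv,float).reshape(-1,1,2),K,np.array(c['dist_coeffs'],float))[:,0]
    d=np.c_[p[:,0],-p[:,1],-np.ones(len(p))]
    T=np.array(c['cam_to_world']); return T[:3,3], d@T[:3,:3].T
def plane(c,uv,z):
    o,d=rays(c,uv); return o+d*((z-o[2])/d[:,2])[:,None]
def depth(c,uv):
    o,d=rays(c,uv); uv=np.array(uv,int).reshape(-1,2)
    return o+d*c['range_z'][uv[:,1],uv[:,0]][:,None]
E
python3 - <<'E'
from h import *
for n in('scene','top'):
    c=shot(n,n+'0.png'); print(n,np.round(c['cam_to_world'],2).tolist(),c['fx'],c['dist_coeffs'])
s=read_state();print(s['time'],s['tool_rot'],grip_point_offset)
E
```

```text
pics
scene [[0.78, -0.53, 0.34, 1088.36], [0.63, 0.64, -0.43, -640.77], [0.01, 0.55, 0.83, 1354.22], [0.0, 0.0, 0.0, 1.0]] 530.3915856636484 [0.00698543 0.         0.         0.         0.        ]
top [[-0.1, 0.97, -0.21, 303.99], [-1.0, -0.1, 0.02, 26.09], [-0.0, 0.21, 0.98, 1276.54], [0.0, 0.0, 0.0, 1.0]] 402.4911284028877 [-0.0408441  0.         0.         0.         0.       ]
0.1 [[ 9.69943224e-01  2.43331131e-01 -3.21294041e-04]
 [ 2.43331328e-01 -9.69942788e-01  9.24007007e-04]
 [-8.67971677e-05 -9.74415241e-04 -9.99999521e-01]] -18.700000000000003
```

View pics/scene0.png

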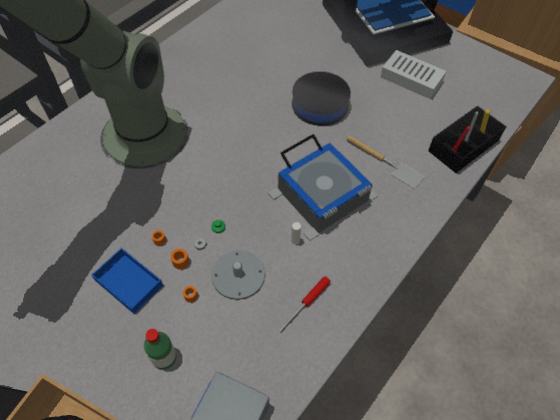

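View pics/top0.png

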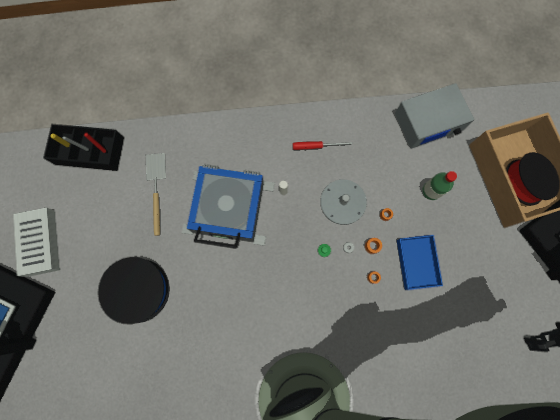

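The top view shows three orange rings at (386,214), (373,245) and (374,277). The one at (373,245) looks largest and is in a row with the bearing (349,247) and cap (324,250). The post is at (345,199) and the handle bar at about (217,243). Next I'll measure these and check the ring in a crop.

```bash
cat > m.py <<'E'
from h import *
def blobs(c,lo,hi,amin=20):
    hsv=cv2.cvtColor(c['image'],cv2.COLOR_BGR2HSV); m=cv2.inRange(hsv,lo,hi)
    cs,_=cv2.findContours(m,cv2.RETR_EXTERNAL,cv2.CHAIN_APPROX_NONE)
    return [k for k in cs if cv2.contourArea(k)>amin],m
E
python3 - <<'E'
from m import *
t=shot('top');s=shot('scene')
for n,c in(('top',t),('scene',s)):
    ks,m=blobs(c,(5,150,90),(18,255,255))
    for k in ks:
        (u,v),r=cv2.minEnclosingCircle(k)
        if not(v>190 and 130<u<400):continue
        # height from depth of orange pixels, top plane = 95th percentile
        mm=np.zeros(m.shape,np.uint8);cv2.drawContours(mm,[k],-1,255,-1);mm&=m
        ys,xs=np.nonzero(mm);P=depth(c,np.c_[xs,ys]);zt=np.percentile(P[:,2],90)
        Q=P[P[:,2]>zt-6]; W=plane(c,k[:,0],zt); (x,y),R=cv2.minEnclosingCircle(W[:,:2].astype(np.float32))
        print(n,'ring',np.round([u,v,r,zt]),'outer',np.round([x,y,2*R]),'top px centre',(Q[:,:2].max(0)+Q[:,:2].min(0))/2,np.ptp(Q[:,:2],axis=0))
    # point cloud: post top, bar
    H,Wd=m.shape; yy,xx=np.mgrid[:H,:Wd]; P=depth(c,np.c_[xx.ravel(),yy.ravel()]).reshape(H,Wd,3)
    np.save(n+'P.npy',P)
    box=(slice(160,240),slice(300,390)) if n=='top' else (slice(245,300),slice(205,270))
    A=P[box].reshape(-1,3)
    q=A[(A[:,2]>52)&(A[:,2]<72)]; print('post',len(q),np.median(q,0),(q.max(0)+q.min(0))/2,np.ptp(q,axis=0))
    b=A[(abs(A[:,2]-12)<5)]; print('base',len(b),(b.max(0)+b.min(0))/2,np.ptp(b,axis=0))
    ks,mb=blobs(c,(95,130,90),(125,255,255),200)
    for k in ks:
        if cv2.boundingRect(k)[2]>55:
            rc=cv2.minAreaRect(plane(c,k[:,0],88)[:,:2].astype(np.float32)); print('blue',cv2.boundingRect(k),rc)
im=t['image'];a=cv2.resize(im[190:300,300:410],(400,400),interpolation=3);b=cv2.resize(im[220:260,180:260],(400,200),interpolation=3)
cv2.imwrite('pics/crop1.png',np.hstack([a,np.vstack([b,cv2.resize(s['image'][125:175,270:370],(400,200),interpolation=3)])]))
E
```

```text
top ring [374. 277.   6.  33.] outer [ 339. -252.   36.] top px centre [ 329.26862043 -122.71855258] [ 50.5577749  297.60868632]
top ring [374. 246.   8.  43.] outer [ 434. -262.   50.] top px centre [ 381.10589296 -130.76533672] [154.23231996 313.70225461]
top ring [386. 214.   6.  33.] outer [ 531. -318.   42.] top px centre [ 532.18046645 -321.53443854] [35.97470179 32.92977923]
post 56 [ 588.91311814 -190.06227799   60.61786765] [ 590.05526927 -191.34782733   60.46953033] [22.69733515 25.88672532 14.67412721]
base 1481 [ 627.12111363 -201.59559705   11.98863386] [225.62436197 267.91882796   9.96982413]
blue (187, 166, 75, 72) ((607.178955078125, 179.08837890625), (199.22943115234375, 199.1663360595703), 75.82158660888672)
scene ring [190. 294.   8.  34.] outer [ 539. -325.   46.] top px centre [ 534.76206567 -323.03682749] [36.19277449 34.71230546]
scene ring [179. 258.  10.  43.] outer [ 444. -272.   63.] top px centre [ 437.74664994 -265.49632001] [48.95417732 45.97006856]
scene ring [158. 237.   7.  34.] outer [ 345. -260.   47.] top px centre [ 339.55561783 -254.59149588] [37.75224908 35.53543176]
post 73 [ 594.11331766 -193.33877761   62.17190166] [ 593.29258636 -192.79791118   60.68583644] [22.82630515 24.09993597 16.295109  ]
base 1747 [ 578.91549414 -184.52708361   12.02163841] [245.49495313 233.2365955    9.9564856 ]
blue (92, 248, 69, 61) ((399.3312683105469, -412.7816162109375), (152.664306640625, 107.16708374023438), 0.803629457950592)
blue (279, 143, 93, 75) ((608.9620361328125, 180.13092041015625), (199.83876037597656, 199.15362548828125), 75.51592254638672)
```

View pics/crop1.png

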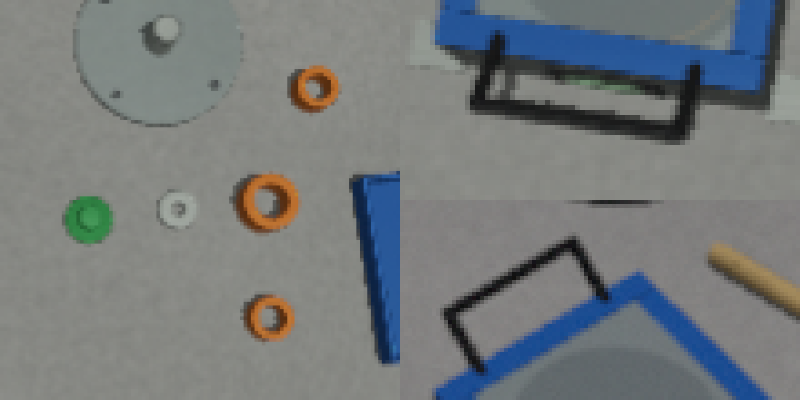

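The crop confirms it. The middle ring at top (373,245), about 48 mm across and 41 mm high, is clearly bigger than the other two, which are about 35 mm across and 33 mm high, so it is the sleeve. Next I'll refine the centres.

```bash
cat > meas.py <<'E'
from m import *
def circ(A):
    x,y=A.T; s=np.linalg.lstsq(np.c_[2*x,2*y,np.ones(len(x))],x*x+y*y,rcond=None)[0]
    return s[0],s[1],np.sqrt(s[2]+s[0]**2+s[1]**2)
if __name__=='__main__':
  for n in('top','scene'):
    c=shot(n); P=np.load(n+'P.npy'); d=lambda x,y:np.hypot(P[...,0]-x,P[...,1]-y)
    _,m=blobs(c,(3,120,60),(20,255,255))
    S=P[(d(437,-264)<32)&(abs(P[...,2]-40)<5)]
    print(n,'sleeve',len(S),S.mean(0), (S.max(0)+S.min(0))/2)
    base=((d(592,-192)<95)&(P[...,2]>7.5)).astype(np.uint8)*255
    base=cv2.morphologyEx(base,cv2.MORPH_OPEN,np.ones((3,3)))
    k=max(cv2.findContours(base,cv2.RETR_EXTERNAL,cv2.CHAIN_APPROX_NONE)[0],key=cv2.contourArea)
    W=plane(c,k[:,0],12)[:,:2]; print('base circ',circ(W))
    T=P[(d(592,-192)<30)&(P[...,2]>58)];print('post top',len(T),T.mean(0))
    # bar
    al=-0.25; ex=np.array([np.cos(al),np.sin(al)]);ey=np.array([-ex[1],ex[0]])
    L=(P[...,:2]-[608.5,179.6]); lx=L@ex; ly=L@ey
    B=(P[...,2]>100)&(lx<-125)&(lx>-150)&(abs(ly)<75); 
    print('bar',B.sum(),P[B].mean(0) if B.sum() else'',lx[B].mean(),ly[B].min(),ly[B].max(),P[B][:,2].max(),np.polyfit(ly[B],lx[B],1))
    for nm,(x,y),h in(('cap',(0,0),26),):
        _,g=blobs(c,(45,120,60),(80,255,255)); q=P[(g>0)&(P[...,2]>15)&(P[...,2]<35)&(d(437,-130)<150)]; print('cap',q.mean(0))
    G=P[(P[...,2]>80)&(P[...,2]<92)&(lx<80)&(ly<-115)&(ly>-200)]; print('glue',len(G),G.mean(0) if len(G) else '')
E
python3 meas.py
```

```text
top sleeve 115 [ 436.00463715 -264.50824045   39.38133834] [ 435.76491259 -264.39671309   39.91604767]
base circ (np.float64(588.6515751294427), np.float64(-192.72831588677946), np.float64(69.81541190243456))
post top 40 [ 589.59669768 -189.92161023   61.95529817]
bar 158 [477.04120989 212.33143895 114.96614089] -135.4699422693879 -63.21813833966082 62.88829139663758 121.5613233588897 [-4.94720233e-04 -1.35470343e+02]
cap [ 438.12912373 -110.48383663   23.78581488]
glue 26 [639.07755316   0.65504491  85.03922133]
scene sleeve 136 [ 438.8460845  -265.89668026   40.23182064] [ 438.18359909 -265.49632001   39.8121621 ]
base circ (np.float64(592.3856656587512), np.float64(-192.00119829990115), np.float64(72.43218921442967))
post top 61 [ 592.80391502 -192.80045429   62.89109962]
bar 133 [481.28076597 211.61723342 117.05225306] -131.18548644259454 -63.46544855971043 64.6584021705787 126.28434584201477 [ 4.13642731e-03 -1.31183614e+02]
cap [ 443.11607754 -114.53675719   22.98856344]
glue 34 [173.97031844 110.48397369  86.18391584]
```

Run:
```python
from h import *
x,y=437.3,-265.1
best=None
for s in(1,-1):
    R=np.array([[0,s,0],[s,0,0],[0,0,-1]],float)
    for p in([x,y,230],[x,y,8],[590.9,-191.8,100]): print(s,np.round(inverse_kinematics(p,R),2) if inverse_kinematics(p,R) is not None else None)
q=read_state()['qpos']
R=min([np.array([[0,s,0],[s,0,0],[0,0,-1]],float) for s in(1,-1)],key=lambda R:abs(np.array(inverse_kinematics([x,y,230],R))-q).max() if inverse_kinematics([x,y,230],R) is not None else 99)
np.save('R.npy',R)
movep([x,y,230],R); movel([x,y,60]); print('guard',movel([x,y,8],max_speed=60,guard=8))
clamp(); s=read_state(); print(s['finger_gap'],s['gripper_force'],s['eef_pos'],s['time'])
movel([x,y,100],max_speed=120)
s=read_state(); print(s['finger_gap'],s['ft_force'],s['eef_pos'],s['time'])
for n in('top','scene'): shot(n,n+'1.png')
a=cv2.imread('pics/scene1.png')[180:310,110:290]; cv2.imwrite('pics/c2.png',cv2.resize(a,(720,520),interpolation=3))
```

```text
1 [ 0.81  0.38 -0.48  1.88  0.21  0.94  0.22]
1 [ 0.66  0.72 -0.32  2.02  0.47  0.47 -0.  ]
1 [ 0.54  0.71 -0.48  1.7   0.42  0.84 -0.13]
-1 [ 0.08  0.37  0.46  1.91 -0.21  0.9  -2.5 ]
-1 [ 0.25  0.73  0.25  2.04 -0.41  0.41 -2.32]
-1 [-0.11  0.74  0.51  1.73 -0.48  0.79 -2.51]
guard False
46.75041128998642 59.59031268954277 [ 437.44232957 -265.24219828    8.62722235] 4.7
46.909769675582496 [ 0.05678129  0.20071675 -0.19666261] [ 436.98376003 -264.9743452    99.44727704] 5.6167
```

View pics/c2.png

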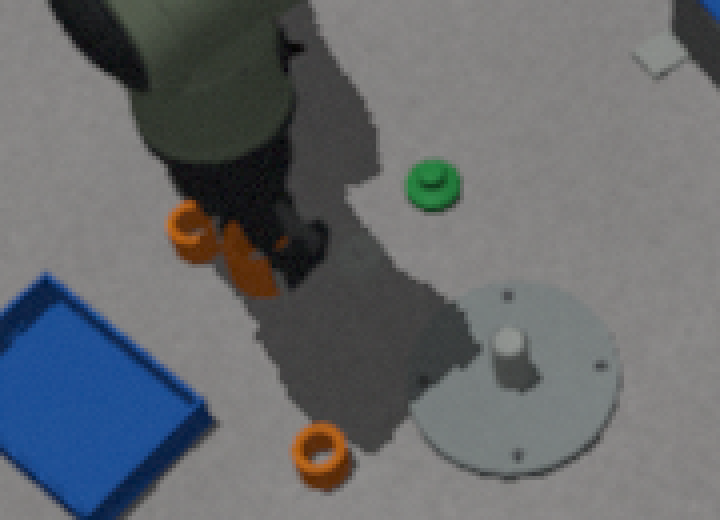

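The crop shows the orange sleeve gripped in the fingers, at about (250,260), lifted off the table. The finger gap of 46.9 mm fits the 48 mm ring. Now I'll insert it with a guarded descent and a small search over offsets.

Run:
```python
from h import *
px,py=590.9,-191.8
movel([px,py,100],max_speed=150); wait(0.3); ok=False
offs=[(0,0)]+[(r*np.cos(a),r*np.sin(a)) for r in(2,4) for a in np.arange(6)*np.pi/3]
for dx,dy in offs:
    movel([px+dx,py+dy,76],max_speed=100); 
    h=movel([px+dx,py+dy,50],max_speed=50,guard=7); s=read_state(); print((round(dx,1),round(dy,1)),h,s['eef_pos'],s['ft_force'],s['time'])
    if not h: ok=True;break
    if s['eef_pos'][2]<61: ok=True;break
```

```text
(0, 0) False [ 590.99509792 -191.74501035   49.98180586] [ 0.31544637  0.22414056 -1.18111358] 8.3583
```

Run:
```python
from h import *
px,py=590.9,-191.8
h=movel([px,py,19.5],max_speed=40,guard=8); s=read_state(); print(h,s['eef_pos'],s['ft_force'],s['time'])
open_gripper(); s=read_state(); print(s['finger_gap'],s['eef_pos'],s['time'])
movel([px,py,110],max_speed=150); wait(0.1)
movel([450,-60,250],max_speed=250)
t=shot('top','top2.png'); 
for n in('top','scene'):
    c=shot(n); H,W=c['range_z'].shape; yy,xx=np.mgrid[:H,:W]; P=depth(c,np.c_[xx.ravel(),yy.ravel()]).reshape(H,W,3); np.save(n+'P2.npy',P)
    hsv=cv2.cvtColor(c['image'],cv2.COLOR_BGR2HSV); m=cv2.inRange(hsv,(3,120,60),(20,255,255))>0
    A=P[m&(np.hypot(P[...,0]-591,P[...,1]+192)<35)]; print(n,len(A),np.percentile(A[:,2],[50,90]),A[A[:,2]>46].mean(0) if len(A) else'')
    a=cv2.resize(c['image'][(slice(150,260),slice(290,410)) if n=='top' else (slice(220,320),slice(170,290))],(400,360),interpolation=3); cv2.imwrite(n+'c.png',a)
cv2.imwrite('pics/c3.png',np.hstack([cv2.imread('topc.png'),cv2.imread('scenec.png')])); print(read_state()['time'])
```

```text
True [ 590.60277207 -191.71041672   20.70338746] [-2.5373762   0.30304781  9.12910052] 9.05
85.663457081388 [ 590.11700753 -191.5849709    20.25742388] 9.5167Traceback (most recent call last):
  File "<stdin>", line 11, in <module>
    return _quantile_unchecked(
        a, q, axis, out, overwrite_input, method, keepdims, weights)
    return _ureduce(a,
                    func=_quantile_ureduce_func,
    ...<5 lines>...
                    overwrite_input=overwrite_input,
                    method=method)
    r = func(a, **kwargs)
    result = _quantile(arr,
                       quantiles=q,
    ...<2 lines>...
                       out=out,
                       weights=wgt)
    slices_having_nans = np.isnan(arr[-1, ...])
                                  ~~~^^^^^^^^^
IndexError: index -1 is out of bounds for axis 0 with size 0
```

The contact height of 20.7 mm matches full seating (20.6 mm expected). The top view is probably blocked by the arm, so I'll use the scene camera.

Run:
```python
from h import *
for n in('scene','top'):
    c=shot(n); H,W=c['range_z'].shape; yy,xx=np.mgrid[:H,:W]; P=depth(c,np.c_[xx.ravel(),yy.ravel()]).reshape(H,W,3)
    hsv=cv2.cvtColor(c['image'],cv2.COLOR_BGR2HSV); m=cv2.inRange(hsv,(3,120,40),(20,255,255))>0
    A=P[m&(np.hypot(P[...,0]-591,P[...,1]+192)<40)]; print(n,len(A))
    if len(A): print(np.percentile(A[:,2],[50,90,98]),A[A[:,2]>46].mean(0))
    a=cv2.resize(c['image'][(slice(150,260),slice(290,410)) if n=='top' else (slice(220,320),slice(170,290))],(400,360),interpolation=3); cv2.imwrite(n+'c.png',a)
cv2.imwrite('pics/c3.png',np.hstack([cv2.imread('topc.png'),cv2.imread('scenec.png')])); s=read_state();print(s['time'],s['eef_pos'])
```

```text
scene 216
[50.63033206 56.31569148 57.5303029 ] [ 596.08450195 -194.38239819   53.04614506]
top 0
11.6667 [450.09608292 -60.33873022 249.30066367]
```

View pics/c3.png

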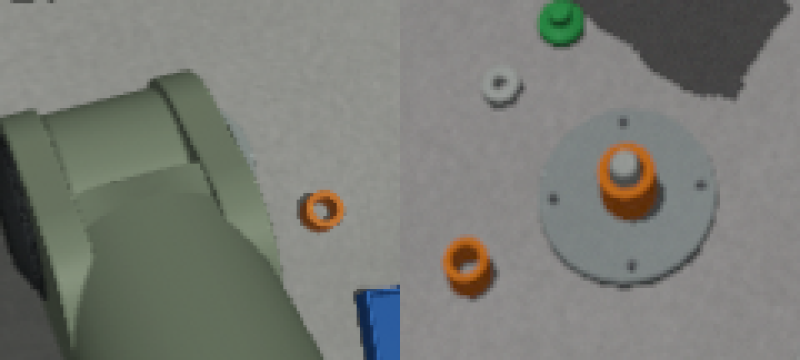

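The scene crop shows the sleeve at (627,180) seated around the post on the base. Its top edge is at about 53 mm (52 expected), and it has been released. Next I'll check the lid path with IK, then grip the bar.

```bash
cat > lid.py <<'E'
from h import *
al=-0.25; ex=np.array([np.cos(al),np.sin(al),0]); ey=np.array([-ex[1],ex[0],0]); Z=np.array([0,0,1.])
D=15; r,ph=np.hypot(235,33),np.arctan2(33,235)
C=np.array([608.2,179.6,0]); H=C+100*ex+80*Z
bar=lambda th:H-r*np.cos(th+ph)*ex+r*np.sin(th+ph)*Z
tcp=lambda th:bar(th)-D*Z
Rs=lambda s:np.c_[np.cross(s*ex,-Z),s*ex,-Z]
E
python3 - <<'E'
from lid import *
print(bar(0),bar(1.25))
for s in(1,-1):
    for th in(0,.4,.8,1.05,1.3):
        q=inverse_kinematics(tcp(th),Rs(s)); print(s,th,None if q is None else np.round(q,2))
q0=np.array(read_state()['qpos']);print(np.round(q0,2))
R=Rs(1)
movep(bar(0)+80*Z,R); movel(tcp(0)+20*Z,max_speed=150); h=movel(tcp(0),max_speed=60,guard=6)
s=read_state(); print(h,s['eef_pos']-tcp(0),s['ft_force'],s['time'])
for n in('top','scene'):
    c=shot(n); a=c['image'][(slice(200,290),slice(160,280)) if n=='top' else (slice(100,190),slice(250,370))]
    cv2.imwrite(n+'c.png',cv2.resize(a,(400,300),interpolation=3))
cv2.imwrite('pics/c4.png',np.hstack([cv2.imread('topc.png'),cv2.imread('scenec.png')]))
E
```

```text
[477.39682307 212.9995345  113.        ] [663.63703856 165.44460007 313.41702351]
1 0 [-0.18  0.59 -0.48  1.96  0.42  0.69 -1.17]
1 0.4 [-0.09  0.5  -0.55  1.83  0.33  0.9  -1.04]
1 0.8 [-0.04  0.5  -0.56  1.62  0.29  1.1  -0.92]
1 1.05 [-0.02  0.55 -0.55  1.46  0.3   1.21 -0.86]
1 1.3 [-0.01  0.63 -0.54  1.29  0.32  1.31 -0.8 ]
-1 0 [ 0.18  0.77 -1.02  1.94  0.84  0.93  1.62]
-1 0.4 [ 0.25  0.68 -1.1   1.81  0.69  1.09  1.79]
-1 0.8 [ 0.28  0.68 -1.12  1.6   0.64  1.27  1.94]
-1 1.05 [ 0.27  0.72 -1.12  1.44  0.65  1.38  2.03]
-1 1.3 [ 0.24  0.79 -1.1   1.27  0.69  1.47  2.11]
[ 0.45  0.26 -0.53  1.99  0.16  0.94 -0.17]
False [-0.16786991  0.03456497 -0.22778492] [-0.46376323 -0.28596617  0.01016846] 13.8833
```

View pics/c4.png

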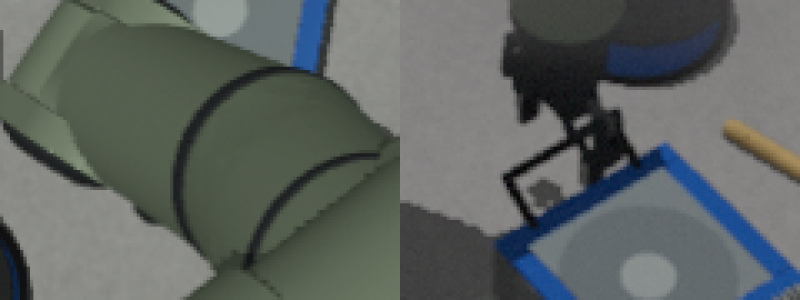

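The crop shows the finger tips at about (590,178) and (530,120) on either side of the bar, which runs from (507,178) to (610,115). Their midpoint is on the middle of the bar, so I'll clamp.

Run:
```python
from lid import *
f0=read_state()['ft_force']
clamp(); wait(0.2); s=read_state(); df=s['ft_force']-f0
print(s['finger_gap'],s['gripper_force'],'off',(s['eef_pos']-tcp(0))@np.c_[ex,ey,Z],'dF',df@np.c_[ex,ey,Z],s['time'])
# small test lift
movel(tcp(0.08),max_speed=30); s=read_state()
print(s['finger_gap'],'off',(s['eef_pos']-tcp(0.08))@np.c_[ex,ey,Z],'dF',(s['ft_force']-f0)@np.c_[ex,ey,Z],s['time'])
np.save('f0.npy',f0)
```

```text
7.582445440778685 58.49041163921356 off [-0.92175173 -0.03310639 -0.18225065] dF [-5.59793893  0.61338636  1.75290776] 14.8833
7.6068297271235386 off [-1.1384284  -0.04867005 -0.2709775 ] dF [-6.03896347  1.94335412 -0.01696381] 15.6667
```

```bash
sed -i 's/^C=.*/C=np.array([608.2,179.6,0])-1.1*ex/' lid.py
cat >> lid.py <<'E'
B=np.c_[ex,ey,Z]
def angle():
    p=np.array(read_state()['eef_pos'])+D*Z-H; return np.arctan2(p[2],-p@ex)-ph
def go(a,b,step=0.1,v=60):
    f0=np.load('f0.npy')
    for th in np.linspace(a,b,max(2,int(round(abs(b-a)/step))+1))[1:]:
        h=movel(tcp(th),max_speed=v,guard=20); s=read_state()
        print(round(th,2),h,round(angle(),3),'gap',round(s['finger_gap'],1),'off',np.round((s['eef_pos']-tcp(th))@B,1),'F',np.round((s['ft_force']-f0)@B,1),round(s['time'],1))
        if h: break
E
python3 - <<'E'
from lid import *
go(0.08,0.78)
c=shot('scene','scene5.png'); cv2.imwrite('pics/c5.png',cv2.resize(c['image'][60:240,230:430],(640,576),interpolation=3))
E
```

```text
Traceback (most recent call last):
  File "lid.py", line 14, in go
    h=movel(tcp(th),max_speed=v,guard=20); s=read_state()
            ~~~^^^^
  File "lid.py", line 6, in <lambda>
    tcp=lambda th:bar(th)-D*Z
                  ~~~^^^^
  File "lid.py", line 5, in <lambda>
    bar=lambda th:H-r*np.cos(th+ph)*ex+r*np.sin(th+ph)*Z
                  ^
NameError: name 'H' is not defined
```

My sed also deleted the H definition. I'll fix that and rerun.

```bash
sed -i 's/^C=.*/C=np.array([608.2,179.6,0])-1.1*ex; H=C+100*ex+80*Z/' lid.py
python3 - <<'E'
from lid import *
go(0.08,0.78)
c=shot('scene','scene5.png'); cv2.imwrite('pics/c5.png',cv2.resize(c['image'][60:240,230:430],(640,576),interpolation=3))
E
```

```text
0.18 False 0.182 gap 7.8 off [-0.  -0.   0.6] F [-4.6  1.1  0. ] 16.2
0.28 False 0.282 gap 7.3 off [-0.3 -0.   0.6] F [-6.9  0.3  1.8] 16.8
0.38 False 0.381 gap 7.8 off [-0.7 -0.1  0.6] F [-10.1   0.1   4.5] 17.3
0.48 False 0.479 gap 7.8 off [-1.1  0.   0.7] F [-13.5  -0.5   7.6] 17.8
0.58 False 0.579 gap 7.5 off [-1.7  0.1  1. ] F [-18.1  -3.1  15.1] 18.4
0.68 False 0.678 gap 8.0 off [-2.   0.1  1.4] F [-22.1  -4.7  22.1] 18.9
0.78 False 0.781 gap 7.2 off [-1.   0.3  1.9] F [-16.1  -5.   22. ] 19.5
```

View pics/c5.png

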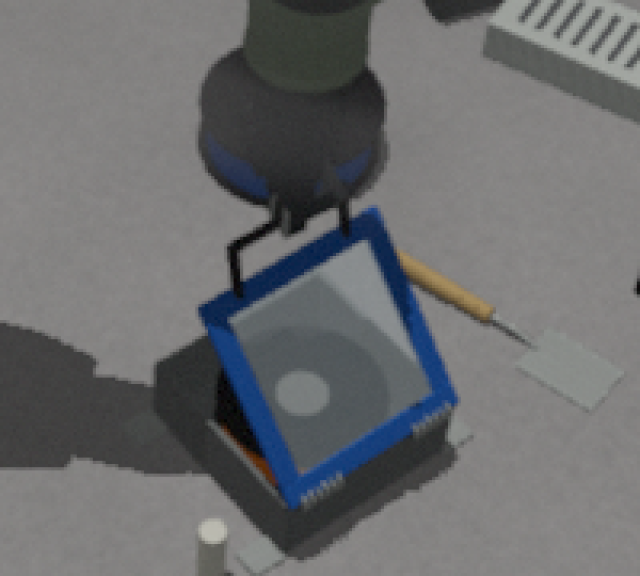

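The crop shows the bar pinched at about (290,215), with the lid raised roughly 45° and the box undisturbed. The force on the tool points radially outward, so the commanded radius is a little small. I'll add radial and lateral compliance correction, and check the angle by fitting a plane to the lid.

```bash
cat >> lid.py <<'E'
def go2(a,b,step=0.08,v=60,last=True):
    f0=np.load('f0.npy'); 
    try: o=np.load('o.npy')
    except OSError: o=np.zeros(2)
    n=max(1,int(np.ceil(abs(b-a)/step))) if a!=b else 1
    for th in np.linspace(a,b,n+1)[1:]:
        rad=-np.cos(th+ph)*ex+np.sin(th+ph)*Z
        h=movel(tcp(th)+o[0]*rad+o[1]*ey,max_speed=v,guard=20); s=read_state(); F=s['ft_force']-f0
        fr,fy=F@rad,F@ey
        print(round(th,2),h,round(angle(),3),'gap',round(s['finger_gap'],1),'o',np.round(o,2),'F',np.round(F@B,1),'rad',round(fr,1),round(s['time'],1))
        o=o+np.clip(np.array([fr,fy])/14,-1,1); np.save('o.npy',o)
        if h: break
def lidangle():
    out=[]
    for n in('scene','top'):
        c=shot(n); hsv=cv2.cvtColor(c['image'],cv2.COLOR_BGR2HSV); m=cv2.inRange(hsv,(95,120,60),(125,255,255))>0
        yy,xx=np.nonzero(m); P=depth(c,np.c_[xx,yy]); L=P-H; lx,ly=L@ex,L@ey
        k=(abs(ly)<105)&(lx>-240)&(lx<40)&(L[:,2]>5)&(L[:,2]<230); Q=np.c_[lx,L[:,2]][k]
        if len(Q)<60: continue
        Q0=Q
        for _ in range(4):
            mu=np.median(Q,0); d=np.linalg.svd(Q-Q.mean(0),full_matrices=False)[2][0]
            e=abs((Q0-Q.mean(0))@[-d[1],d[0]]); Q=Q0[e<max(4,np.percentile(e,60))]
        d=d*np.sign(d[1]); out.append((n,len(Q),round(float(np.arctan2(d[1],-d[0])),3)))
    return out
E
python3 - <<'E'
from lid import *
for _ in range(3): go2(.78,.78,v=20)
print(lidangle())
go2(.78,1.05,v=50); print(lidangle())
E
```

```text
0.78 False 0.781 gap 7.6 o [0. 0.] F [-16.6  -3.9  22.5] rad 28.0 19.8
0.78 False 0.782 gap 7.7 o [ 1.   -0.28] F [-8.5  1.2 10.3] rad 13.3 20.0
0.78 False 0.782 gap 7.3 o [ 1.95 -0.2 ] F [-1.5  4.9  3.2] rad 3.4 20.3
[('scene', 1281, 0.772), ('top', 147, 0.774)]
0.85 False 0.847 gap 7.1 o [2.19 0.15] F [-4.2  2.6  5.7] rad 7.0 20.8
0.92 False 0.915 gap 7.4 o [2.69 0.34] F [-4.3  2.5  6.9] rad 8.1 21.3
0.98 False 0.985 gap 7.3 o [3.27 0.52] F [-2.8  0.4  7.9] rad 8.3 21.8
1.05 False 1.05 gap 7.5 o [3.86 0.55] F [-1.4  0.6  2.4] rad 2.7 22.3
[('scene', 1229, 1.04)]
```

The kinematic and visual angles agree to within 0.01 rad. I'll go past balance to 1.29, pause, then ease back to 1.04.

Run:
```python
from lid import *
go2(1.05,1.29,v=35); wait(0.5); print(angle(),lidangle(),read_state()['gripper_force'])
```

```text
1.13 False 1.132 gap 7.8 o [4.06 0.59] F [-2.6 -1.3  5.5] rad 6.0 23.1
1.21 False 1.213 gap 7.6 o [4.49 0.49] F [-1.7 -1.3  6.3] rad 6.6 23.8
1.29 False 1.294 gap 7.3 o [4.96 0.4 ] F [-1.4 -0.6  7.5] rad 7.7 24.5
1.2935830089802245 [('scene', 1038, 1.285)] 58.91958832740784
```

Run:
```python
from lid import *
go2(1.29,1.04,v=35); go2(1.04,1.04,v=20); wait(1); s=read_state()
print(angle(),lidangle(),s['gripper_force'],np.abs(s['qvel']).max(),s['time'])
c=shot('scene'); cv2.imwrite('pics/c6.png',cv2.resize(c['image'][60:320,160:430],(600,578),interpolation=3))
```

```text
1.23 False 1.228 gap 7.7 o [5.5  0.36] F [ 1.4  2.7 -1. ] rad -1.3 25.6
1.16 False 1.165 gap 6.9 o [5.41 0.55] F [ 3.5  3.  -7. ] rad -7.6 26.2
1.1 False 1.103 gap 7.4 o [4.87 0.77] F [-1.9 -3.1  8.3] rad 8.5 26.8
1.04 False 1.04 gap 7.3 o [5.47 0.54] F [ 3.4  1.1 -2.7] rad -3.8 27.4
1.04 False 1.041 gap 7.4 o [5.2  0.62] F [ 2.  -1.5  1.4] rad 0.6 27.6
1.0400702078749693 [('scene', 1250, 1.028)] 59.07207906246185 0.0019687011918046757 28.6417
```

View pics/c6.png

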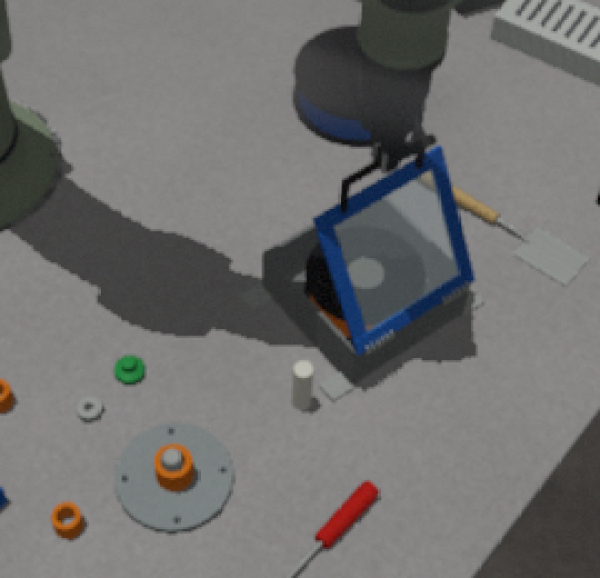

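The picture shows the sleeve on the post at (173,463), the lid held still at about 1.03–1.04 rad with the bar pinched near (400,150), and the bystanders in view in place. I'm handing it in.

```bash
python3 -c "
from workcell import *
print(finish_job())"
```

```text
the job is handed in; nothing more can be done
None
```

I handed the job in at about 29 s: the sleeve is seated and released on the post, and the lid went to about 1.29 rad, came back, and is held still in the fingers at about 1.03–1.04 rad; the hand-in call returned no verdict.

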